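# Slide the pepper mill home

### The job

Push the tall pepper mill across the worktop into the empty wooden mill rest, in through its open side, until it stands fully home against the back board. Keep it standing on its foot all the way: it is tall and narrow and tips easily, and it must not be lifted, carried or tipped. Leave the salt mill, the spice tin, the timer and the round cookie cutter where they stand.

Things in the scene. Friction and masses are not known exactly. Their poses are not given: they have to be found in the camera images.
- pepper_mill: Tall dark wooden pepper mill, 200 mm high, about 0.35 kg, loose. Foot: plain cylinder, 60 mm diameter, up to 45 mm; then a 38 mm waist (at 90 to 110 mm), a 52 mm head (at 157 mm), a small steel ball on top. Origin: centre of its underside; z up. Pushed below 30 mm it slides, pushed high it tips. An upright gripper with shut fingers can hit the head with its body before the fingers reach the foot.
- empty_rest: Empty mill rest, fixed: a pen of three mid-brown boards 36 mm high, 12 mm thick, no floor. Inside 78 mm wide (x). Open towards its -y (world -y, the robot's right, within 23 degrees): push in along its +y. Origin: on the worktop, where the centre of the mill's foot is when it touches the back board, whose inner face is at y = +30 mm; side boards run from there to y = -15 mm.
- salt_rest: The other mill rest, just like the empty one and also fixed; the salt mill stands in it. The two rests stand about 0.2 m apart, either one nearer the robot.
- salt_mill: The short dark turned-wood salt mill, 122 mm high, foot 56 mm in diameter, standing in the other rest. Origin: centre of its underside, z up. To be left alone.
- spice_tin: Small round tin, 46 mm in diameter, 48 mm high. Origin: centre of its underside. To be left alone.
- timer: Round kitchen timer, 66 mm in diameter, 50 mm high, with a dial on top. Origin: centre of its underside. To be left alone.
- cutter_round: Round metal cookie cutter, 56 mm in diameter, 26 mm high. Origin: centre of its underside. To be left alone.
Not all that is in view belongs to the job. Leave any blue or red look-alike of the pepper_mill alone.

How it is judged:
By the outcome, as a careful person would: the job done as asked, in the order asked, and still so for the second after the job is handed in, with the robot touching nothing.
It also fails if it takes over 64 s, if anything falls off the work surface, if the arm or the gripper's body presses on something with over 40 N, if the wrist force passes 120 N, or if a joint passes its speed limit or range.

### The arm

A 6-joint arm with a two-finger parallel gripper is mounted at the origin on a cart in front of the work surface, level with it; the furniture and walls round the work are solid. World frame = base frame: x ahead of the robot, y to its left, z up, the work surface at z = 0. Lengths are in mm, angles in degrees, forces in N, time in s.
With the tool pointing down it reaches from about 350 to 850 mm from the base axis. Payload 8.1 kg.
Tool frame: the origin (TCP) lies midway between the tips of the shut fingers; the grasp point (between the pads) lies 19 mm behind it; z points along the fingers, y is the line along which they close (so a half turn about z gives the same grasp; the last joint's range is limited). The gripper opens to 85 mm and grips with 20 to 120 N. Pads are 22 mm wide; open, the fingers measure 114 mm over their backs; the gripper's body (76 mm by 85 mm) begins 54 mm behind the grasp point. The pads swing forward as they close: fully open they stand 13 mm farther back than shut.
Start: joints at [67.242, 7.471, 85.268, -0, 87.261, -4.893], TCP at [184.042, 571.081, 231.292] pointing down, gripper open.
Joint ranges: [-169.43, 169.43], [-51.17, 129.36], [1.28, 143.12], [-76.62, 256.62], [0, 156.53], [-152.29, 152.29]. Speed limits (degrees/s): [136.94, 136.94, 159.86, 180, 180, 180].

### API

Orientations are given as [roll, pitch, yaw] about the fixed x, y, z axes, in that order (R = Rz(yaw) Ry(pitch) Rx(roll)).
In Python, from bench import sense, snapshot, camera_params, hand_in, masks_of, pinpoint gives the robot as it stands.
- The arm moves only by the tool step_arm, never from a script. Its argument "targets" is a list of rows, each an object with "angular": the turn, a rotation vector about the tool's x, y, z scaled (see below), a list of three; "dp": the shift along the tool's x, y, z scaled (see below), a list of three; "fingers": the closure, from 0 (fully open) to 1 (shut). A call has exactly 8 rows; each row is the pose to reach, as a shift and turn from the pose commanded when the call began, along the tool's axes at that moment, turning the shorter way round; what a row does not reach only later rows make up. The controller multiplies each number of a shift by 0.2 m and each number of a turn by 180 degrees. A row lasts 1/8 s, in which the tool goes at most 62.5 mm and 10.7 degrees, less where a joint would pass 70% of its speed; a pose out of reach is approached as far as the arm can. A call with a number of a shift or a turn outside -1 to 1 is refused whole. A call with a gripper value outside its range is refused whole. The fingers move at their own pace and stop on an object; "newtons" is the grip in N (left out, the last holds). Time passes only in rows, so rows that repeat a pose let the fingers close, or fill a call up. It gives the time, the measured TCP pose, the force, the opening and the grip force at its end, in the units of the state.
- sense(): the state, without advancing time (a new reading comes with each control period).
- snapshot(name): name is "scene" or "top" or "wrist"; returns the picture (480x640x3 uint8, blue, green, red); there is no depth.
- camera_params(name): a dict with "vfov" (degrees; the focal length in pixels is half the picture's height over the tangent of half this angle, whatever the lens; pixels are square), "cx", "cy" (the principal point, pixels), "D" ([k1, k2, p1, p2, k3] as OpenCV has them; the pictures are not rectified), "R" (3x3) and "t" (3): a world point X has camera coordinates R X + t. Camera axes: x right, y down, z forward; pixel columns grow to the right and rows downward; lengths in mm; the calibration is good to about 2 mm. A picture is of the moment at which its call begins: read the wrist's pose just before it. camera_params takes no time and is no camera call; for the wrist camera it gives the pose at the moment of the call.
- hand_in(): hands the job in; it is judged then, once.
Trained networks look in the newest picture that a camera, given by its name, has taken for a name from the list of things; names that differ only in an ending like _2 or _b are one class to them, and where a whole thing is asked for, a point or a joint stands for the part that bears it (a point fixed in the world has none). Each returns a list of dicts, best first, with "conf" (0 to 1); they miss things now and then, are a little off and sometimes report something else, mostly with a low value. They report only what shows in the picture. A call takes as long as a camera call. They do not tell look-alikes from the thing itself.
- masks_of(camera, label): "pixels" (480x640 bool, what is visible of it) and "at" ([column, row] in pixels, amid what is visible of it).
- pinpoint(camera, label): "at" ([column, row] in pixels: a listed point, or the origin of a listed thing).
The state is a dict: "time": time; "joint_pos": joint angles; "qd": joint speeds; "joint_efforts": joint torques, N m; "tool_pos": TCP position; "tcp_rot": TCP orientation; "ft_force": force on the tool from outside, world axes, zero at the start; "wrist_torque": the same for the moment, N m; "finger_gap": finger opening in mm; "grip_force": force on a finger pad.
Only numpy, scipy, OpenCV 4.12 (cv2) and the standard library are available. Lean on these libraries where they do the work, as an engineer would, in place of code of your own. Each camera call takes 0.05 s, during which the arm holds its last target. There are 200 camera calls.

## Working session

There is one attempt and no reset: what is moved stays moved. The work goes in short steps, Python scripts to look and compute and a tool call to move; the robot and the scene stay as the last step left them, time stands still between calls to the robot, and variables do not carry over. Pictures are saved under pics/ and viewed, at most 10 in all, crops included, and the job is handed in when it is done.

Besides the shell and the picture viewer there is one more tool, called after "Call:" in YAML: its name, and indented under it one key for each argument. step_arm: Moves the arm, as the interface text tells. Its arguments: {"type":"object","properties":{"targets":{"type":"array","items":{"type":"object","properties":{"angular":{"type":"array","items":{"type":"number","minimum":-1,"maximum":1}},"dp":{"type":"array","items":{"type":"number","minimum":-1,"maximum":1}},"fingers":{"type":"number"}}}},"newtons":{"type":"number"}},"required":["targets"]}

```bash
ls; mkdir -p pics; cat > h.py <<'E'
import numpy as np,cv2
from bench import *
def ray(c,uv,z=0.):
    p=camera_params(c); f=240/np.tan(np.radians(p['vfov']/2))
    K=np.array([[f,0,p['cx']],[0,f,p['cy']],[0,0,1]])
    u=cv2.undistortPoints(np.array([[uv]],float),K,np.array(p['D'],float)).ravel()
    R=np.array(p['R']);t=np.array(p['t'])
    o=-R.T@t; d=R.T@np.array([u[0],u[1],1]); return (o+d*(z-o[2])/d[2])[:2]
def proj(c,X):
    p=camera_params(c); f=240/np.tan(np.radians(p['vfov']/2))
    K=np.array([[f,0,p['cx']],[0,f,p['cy']],[0,0,1]])
    return cv2.projectPoints(np.atleast_2d(np.array(X,float)),cv2.Rodrigues(np.array(p['R'],float))[0],np.array(p['t'],float),K,np.array(p['D'],float))[0][:,0]
E
python3 - <<'E'
from h import *
for c in ['scene','top']:
    im=snapshot(c); cv2.imwrite(f'pics/{c}0.png',im)
    p=camera_params(c); print(c,p['vfov'],(-np.array(p['R']).T@np.array(p['t'])).round())
    for l in ['pepper_mill','empty_rest','salt_rest','salt_mill','spice_tin','timer','cutter_round']:
        for d in pinpoint(c,l): print(l,round(d['conf'],2),np.round(d['at']),ray(c,d['at']).round(1))
s=sense();print(s['time'],s['tcp_rot'],s['tool_pos'],s['ft_force'])
E
```

```text
pics
scene 56.0970991612005 [ 944. -614.  705.]
pepper_mill 0.94 [330. 230.] [481.7  -6.4]
pepper_mill 0.6 [290. 236.] [420.  -76.9]
pepper_mill 0.55 [294. 327.] [ 589.5 -261.5]
empty_rest 0.62 [427. 219.] [639.9 160.4]
salt_rest 0.75 [366. 181.] [441.8 198.1]
salt_mill 0.95 [367. 184.] [452.  186.5]
salt_mill 0.59 [366. 182.] [444.9 196.1]
spice_tin 0.96 [358. 334.] [ 693.6 -202.4]
spice_tin 0.65 [310. 272.] [ 525.6 -134.6]
timer 0.58 [244. 257.] [ 383.7 -187.8]
cutter_round 0.58 [218. 386.] [ 563.7 -432.3]
top 55.422752509586495 [ 174. -130. 1065.]
pepper_mill 0.97 [382. 227.] [ 581.7 -258.9]
pepper_mill 0.86 [302. 288.] [414.5 -73.5]
pepper_mill 0.85 [285. 258.] [485.8 -25.7]
pepper_mill 0.77 [334. 243.] [ 531.9 -141.5]
empty_rest 0.7 [222. 198.] [635.9 148. ]
salt_rest 0.88 [195. 267.] [450.7 190.5]
salt_mill 0.61 [360. 188.] [ 684.8 -200.3]
salt_mill 0.57 [198. 265.] [455.1 183.6]
spice_tin 0.73 [361. 186.] [ 691.2 -202.4]
timer 0.59 [352. 304.] [ 383.7 -191.9]
cutter_round 0.61 [452. 237.] [ 566.6 -433.2]
0.8 [ 1.79997468e+02 -4.15691198e-04  1.62135239e+02] [184.05446764 571.08823244 231.31118517] [ 0.65319142 -0.79591398 -0.63729377]
```

View pics/scene0.png

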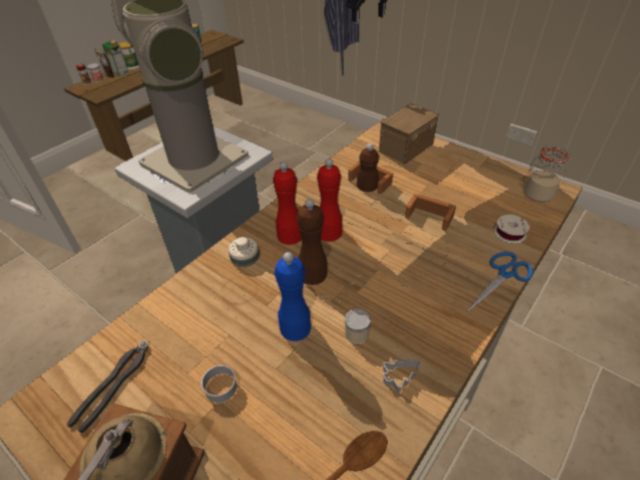

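View pics/top0.png

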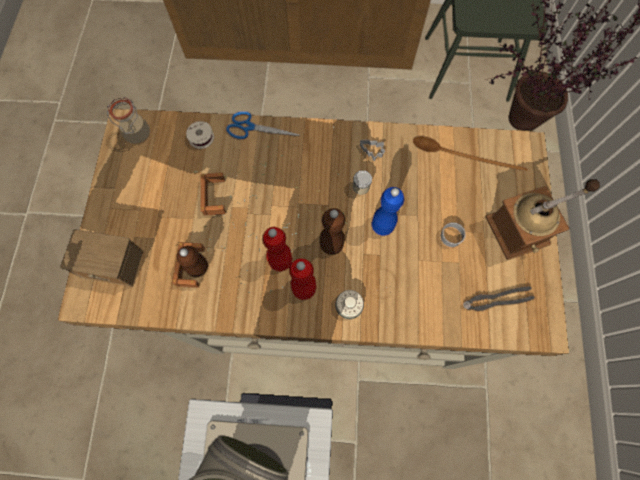

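Scene view: dark-brown mill at about (312,245), blue look-alike (292,300), reds (287,205) and (330,205). The empty rest is at (430,212). The salt mill stands in the other rest at (367,170). In the top view, brown is at (333,232), blue (387,210), reds (277,250) and (302,278), and the rest at (212,194), opening to the right.

Candidates for pepper_mill: brown (312,245), blue, two reds and the short salt mill (367,170). I choose the tall brown one and will check it in a close crop. Next I fit poses to the masks.

```bash
cat > fit.py <<'E'
from h import *
from scipy.optimize import minimize
prof=[(0,30),(45,30),(70,24),(90,19),(110,19),(135,23),(157,26),(175,22),(185,10),(200,7)]
a=np.linspace(0,2*np.pi,24,endpoint=False)
def hulls(c,rings):
    im=np.zeros((480*4,640*4),np.uint8)
    for A,B in rings:
        q=proj(c,np.vstack([A,B])); cv2.fillConvexPoly(im,cv2.convexHull(np.round((q+.5)*4).astype(np.int32)),255)
    return cv2.resize(im,(640,480),interpolation=cv2.INTER_AREA)/255.
def mill(c,v):
    r=[np.c_[v[0]+R*np.cos(a),v[1]+R*np.sin(a),0*a+z] for z,R in prof]
    return hulls(c,zip(r[:-1],r[1:]))
def rest(c,v):
    cs,sn=np.cos(v[2]),np.sin(v[2]); out=[]
    for x0,x1,y0,y1 in [(-51,51,30,42),(-51,-39,-15,30),(39,51,-15,30)]:
        P=np.array([[x,y] for x in(x0,x1) for y in(y0,y1)])@np.array([[cs,sn],[-sn,cs]])+v[:2]
        out.append((np.c_[P,0*P[:,0]],np.c_[P,0*P[:,0]+36]))
    return hulls(c,out)
def cost(v,model,ms): return sum(1-np.minimum(model(c,v),m).sum()/np.maximum(model(c,v),m).sum() for c,m in ms.items())
def fit(model,ms,v0,st):
    S=np.array([v0]+[np.array(v0)+np.eye(len(v0))[i]*st[i] for i in range(len(v0))])
    r=minimize(cost,v0,args=(model,ms),method='Nelder-Mead',options=dict(initial_simplex=S,xatol=.1,fatol=1e-4)); return r.x,r.fun/len(ms)
def pick(c,label,at):
    L=masks_of(c,label); L=[d for d in L if np.hypot(*(np.array(d['at'])-at))<22]
    return L[0]['pixels'].astype(float) if L else None
E
python3 - <<'E'
from fit import *
ims={c:snapshot(c) for c in('scene','top')}
T={'brown':((312,245),(333,232),(530,-140)),'blue':((292,300),(387,210),(587,-260)),'redA':((330,205),(277,250),(485,-20)),'redB':((287,205),(302,278),(415,-75))}
L={c:masks_of(c,'pepper_mill') for c in ims}
for n,(s,t,v) in T.items():
    ms={}
    for c,at in(('scene',s),('top',t)):
        k=[d for d in L[c] if np.hypot(*(np.array(d['at'])-at))<22]
        if k: ms[c]=k[0]['pixels'].astype(float)
    for q in [ms]+[{c:m} for c,m in ms.items()]: 
        if q: r=fit(mill,q,v,(10,10)); print(n,list(q),r[0].round(1),round(r[1],3))
ms={c:pick(c,'empty_rest',at) for c,at in(('scene',(430,212)),('top',(212,194)))}
ms={c:m for c,m in ms.items() if m is not None}
for q in [ms]+[{c:m} for c,m in ms.items()]:
    r=min((fit(rest,q,(638,155,y),(10,10,.1)) for y in(-.2,.0,.2)),key=lambda r:r[1]); print('rest',list(q),r[0].round(3),round(r[1],3))
v=r[0]
A=cv2.resize(ims['scene'][170:350,230:470],None,fx=2.5,fy=2.5,interpolation=3)
B=cv2.resize(ims['top'][160:300,180:400],None,fx=2.5,fy=2.5,interpolation=3)
cv2.imwrite('pics/crop1.png',A)
E
```

```text
brown ['scene', 'top'] [ 532.9 -135.8] 0.086
brown ['scene'] [ 533.6 -137. ] 0.106Traceback (most recent call last):
  File "<stdin>", line 11, in <module>
  File "fit.py", line 22, in fit
    r=minimize(cost,v0,args=(model,ms),method='Nelder-Mead',options=dict(initial_simplex=S,xatol=.1,fatol=1e-4)); return r.x,r.fun/len(ms)
    res = _minimize_neldermead(fun, x0, args, callback, bounds=bounds,
                               **options)
    fxr = func(xr)
    fx = function(np.copy(x), *(wrapper_args + args))
  File "fit.py", line 19, in cost
    def cost(v,model,ms): return sum(1-np.minimum(model(c,v),m).sum()/np.maximum(model(c,v),m).sum() for c,m in ms.items())
                                 ~~~^^^^^^^^^^^^^^^^^^^^^^^^^^^^^^^^^^^^^^^^^^^^^^^^^^^^^^^^^^^^^^^^^^^^^^^^^^^^^^^^^^^^^^^
  File "fit.py", line 19, in <genexpr>
    def cost(v,model,ms): return sum(1-np.minimum(model(c,v),m).sum()/np.maximum(model(c,v),m).sum() for c,m in ms.items())
                                                                                 ~~~~~^^^^^
  File "fit.py", line 12, in mill
    return hulls(c,zip(r[:-1],r[1:]))
  File "fit.py", line 8, in hulls
    q=proj(c,np.vstack([A,B])); cv2.fillConvexPoly(im,cv2.convexHull(np.round((q+.5)*4).astype(np.int32)),255)
  File "h.py", line 10, in proj
    p=camera_params(c); f=240/np.tan(np.radians(p['vfov']/2))
ValueError: time passes only in moves, steps and waits
```

```bash
sed -i 's/p=camera_params(c);/p=cp(c);/' h.py; sed -i '2a _c={}\ndef cp(c):\n    if c=="wrist": return camera_params(c)\n    if c not in _c: _c[c]=camera_params(c)\n    return _c[c]' h.py
cat > run.py <<'E'
from fit import *
ims={c:snapshot(c) for c in('scene','top')}
T={'brown':((312,245),(333,232),(530,-140)),'blue':((292,300),(387,210),(587,-260)),'redA':((330,205),(277,250),(485,-20)),'redB':((287,205),(302,278),(415,-75))}
L={c:masks_of(c,'pepper_mill') for c in ims}
for n,(s,t,v) in T.items():
    ms={}
    for c,at in(('scene',s),('top',t)):
        k=[d for d in L[c] if np.hypot(*(np.array(d['at'])-at))<22]
        if k: ms[c]=k[0]['pixels'].astype(float)
    for q in [ms]+[{c:m} for c,m in ms.items()]: 
        if q: r=fit(mill,q,v,(10,10)); print(n,list(q),r[0].round(1),round(r[1],3))
ms={c:pick(c,'empty_rest',at) for c,at in(('scene',(430,212)),('top',(212,194)))}
ms={c:m for c,m in ms.items() if m is not None}
for q in [ms]+[{c:m} for c,m in ms.items()]:
    r=min((fit(rest,q,(638,155,y),(10,10,.1)) for y in(-.2,.0,.2)),key=lambda r:r[1]); print('rest',list(q),r[0].round(3),round(r[1],3))
    if len(q)==2: v=r[0]
W=[]
for c,(r0,r1,c0,c1) in(('scene',(170,350,270,470)),('top',(160,290,190,350))):
    im=ims[c].copy()
    m=(rest(c,v)>.5).astype(np.uint8); cs=cv2.findContours(m,0,2)[0] if 0 else cv2.findContours(m,cv2.RETR_LIST,cv2.CHAIN_APPROX_NONE)[0]
    cv2.drawContours(im,cs,-1,(255,255,0),1)
    W.append(cv2.resize(im[r0:r1,c0:c1],(400,int(400*(r1-r0)/(c1-c0))),interpolation=3))
H=max(w.shape[0] for w in W)
cv2.imwrite('pics/crop1.png',np.hstack([cv2.copyMakeBorder(w,0,H-w.shape[0],0,0,0) for w in W]))
s=sense();print(s['time'])
E
python3 run.py
```

```text
brown ['scene', 'top'] [ 532.3 -135.4] 0.1
brown ['scene'] [ 533.6 -137. ] 0.107
brown ['top'] [ 532.3 -134.7] 0.088
blue ['scene', 'top'] [ 590.5 -261. ] 0.049
blue ['scene'] [ 591.7 -262. ] 0.048
blue ['top'] [ 589.7 -261. ] 0.042
redA ['scene', 'top'] [482.9 -13.2] 0.099
redA ['scene'] [484.5 -15.1] 0.135
redA ['top'] [482.6 -12.6] 0.05
redB ['scene', 'top'] [417.1 -75.3] 0.106
redB ['scene'] [416.4 -76.2] 0.174
redB ['top'] [417.2 -75.1] 0.038
rest ['scene', 'top'] [6.40826e+02 1.56505e+02 1.48000e-01] 0.109
rest ['scene'] [6.41141e+02 1.55393e+02 1.61000e-01] 0.075
rest ['top'] [6.41353e+02 1.57460e+02 1.63000e-01] 0.134
1.3
```

View pics/crop1.png

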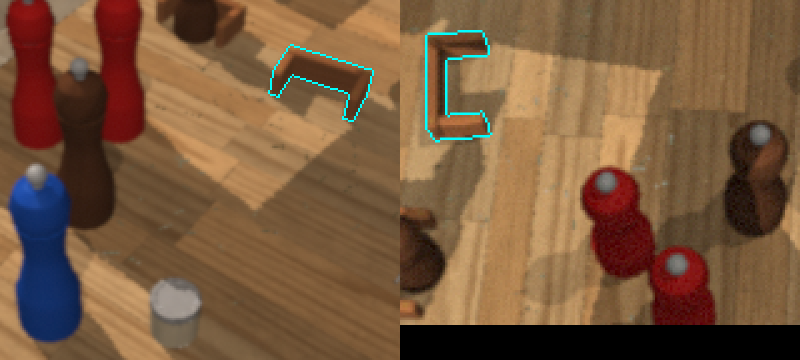

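The crop confirms the tall brown mill (scene crop (85,150)). It stands apart from the blue and red ones, and the rest outline fits well. Fits: mill (532.5,-135.5), rest (641,156.5) with yaw about 9°. Plan: approach at bearing 58° with the gripper tilted 40°, push to the rest's axis, turn to 99°, then push in.

```bash
cat > plan.py <<'E'
import sys,json
from h import *
from scipy.spatial.transform import Rotation as Ro
def pose(x,y,z,b,th): return np.array([x,y,z],float),Ro.from_euler('z',b,degrees=True)*Ro.from_euler('x',180,degrees=True)*Ro.from_euler('y',th,degrees=True)
def plan(W,p=None,R=None,same=False):
    "same: all rows of one call (relative to the start)"
    if p is None: s=sense(); p=np.array(s['tool_pos']); R=Ro.from_euler('xyz',s['tcp_rot'],degrees=True)
    for w in W:
        q,Q=pose(*w)
        print(w,'dp',(R.inv().apply(q-p)/200).round(3).tolist(),'ang',((R.inv()*Q).as_rotvec(degrees=True)/180).round(4).tolist())
        if not same: p,R=q,Q
E
python3 -c "
from plan import *
plan([(240,400,330,136,0),(320,190,330,110,0),(400,-20,330,84,0),(470,-230,330,58,0),(470,-230,330,58,40)])"
```

```text
(240, 400, 330, 136, 0) dp [-0.529, -0.728, -0.494] ang [-0.0, 0.0, 0.1452]
(320, 190, 330, 110, 0) dp [-1.017, -0.477, -0.0] ang [0.0, -0.0, 0.1444]
(400, -20, 330, 84, 0) dp [-1.123, 0.017, 0.0] ang [0.0, -0.0, 0.1444]
(470, -230, 330, 58, 0) dp [-1.008, 0.458, 0.0] ang [0.0, -0.0, 0.1444]
(470, -230, 330, 58, 40) dp [0.0, 0.0, 0.0] ang [0.0, 0.2222, 0.0]
```

Call:
step_arm:
  targets:
    - {"dp": [-0.066,-0.091,-0.062],"angular": [0,0,0.018],"fingers": 0.58}
    - {"dp": [-0.132,-0.182,-0.124],"angular": [0,0,0.036],"fingers": 0.58}
    - {"dp": [-0.2,-0.273,-0.185],"angular": [0,0,0.054],"fingers": 0.58}
    - {"dp": [-0.265,-0.364,-0.247],"angular": [0,0,0.072],"fingers": 0.58}
    - {"dp": [-0.33,-0.455,-0.309],"angular": [0,0,0.09],"fingers": 0.58}
    - {"dp": [-0.397,-0.546,-0.37],"angular": [0,0,0.108],"fingers": 0.58}
    - {"dp": [-0.463,-0.637,-0.432],"angular": [0,0,0.126],"fingers": 0.58}
    - {"dp": [-0.529,-0.728,-0.494],"angular": [0,0,0.145],"fingers": 0.58}

```text
time: 2.3
tool_pos: [240.2, 399.3, 330.6]
tcp_rot: [180.0, 0.0, 135.9]
ft_force: [0.5, 0.3, 0.5]
finger_gap: 36.0
grip_force: 0.0
```

Call:
step_arm:
  targets:
    - {"dp": [-0.125,-0.06,0],"angular": [0,0,0.018],"fingers": 0.58}
    - {"dp": [-0.25,-0.12,0],"angular": [0,0,0.036],"fingers": 0.58}
    - {"dp": [-0.375,-0.18,0],"angular": [0,0,0.054],"fingers": 0.58}
    - {"dp": [-0.5,-0.24,0],"angular": [0,0,0.072],"fingers": 0.58}
    - {"dp": [-0.625,-0.3,0],"angular": [0,0,0.09],"fingers": 0.58}
    - {"dp": [-0.75,-0.36,0],"angular": [0,0,0.108],"fingers": 0.58}
    - {"dp": [-0.875,-0.42,0],"angular": [0,0,0.126],"fingers": 0.58}
    - {"dp": [-1,-0.48,0],"angular": [0,0,0.144],"fingers": 0.58}

```text
time: 3.3
tool_pos: [317.6, 191.3, 330.3]
tcp_rot: [180.0, -0.0, 110.0]
ft_force: [0.7, 0.0, 0.1]
finger_gap: 36.0
grip_force: 0.0
```

Call:
step_arm:
  targets:
    - {"dp": [-0.125,0,0],"angular": [0,0,0.018],"fingers": 0.58}
    - {"dp": [-0.25,0,0],"angular": [0,0,0.036],"fingers": 0.58}
    - {"dp": [-0.375,0,0],"angular": [0,0,0.054],"fingers": 0.58}
    - {"dp": [-0.5,0,0],"angular": [0,0,0.072],"fingers": 0.58}
    - {"dp": [-0.625,0,0],"angular": [0,0,0.09],"fingers": 0.58}
    - {"dp": [-0.75,0,0],"angular": [0,0,0.108],"fingers": 0.58}
    - {"dp": [-0.875,0,0],"angular": [0,0,0.126],"fingers": 0.58}
    - {"dp": [-1,0,0],"angular": [0,0,0.144],"fingers": 0.58}

```text
time: 4.3
tool_pos: [386.4, 3.5, 330.3]
tcp_rot: [180.0, -0.0, 84.1]
ft_force: [-0.8, 0.1, -0.1]
finger_gap: 35.8
grip_force: 0.0
```

```bash
python3 -c "
from plan import *
s=sense();print(s['time'],s['joint_pos'].round(1) if hasattr(s['joint_pos'],'round') else s['joint_pos'],s['finger_gap'])
plan([(450,-220,330,58,20),(470,-230,250,58,40)])"
```

```text
4.3 [ -7.1 -27.7 106.2   0.  101.5  -1.2] 35.80640881183824
(450, -220, 330, 58, 20) dp [-1.079, 0.432, 0.002] ang [-0.0251, 0.1091, 0.1434]
(470, -230, 250, 58, 40) dp [-0.127, 0.111, 0.379] ang [-0.0, 0.1111, 0.0]
```

Call:
step_arm:
  targets:
    - {"dp": [-0.125,0.054,0],"angular": [-0.003,0.014,0.018],"fingers": 0.58}
    - {"dp": [-0.25,0.108,0],"angular": [-0.006,0.027,0.036],"fingers": 0.58}
    - {"dp": [-0.375,0.162,0],"angular": [-0.009,0.041,0.054],"fingers": 0.58}
    - {"dp": [-0.5,0.216,0],"angular": [-0.0125,0.054,0.072],"fingers": 0.58}
    - {"dp": [-0.625,0.27,0],"angular": [-0.016,0.068,0.09],"fingers": 0.58}
    - {"dp": [-0.75,0.324,0],"angular": [-0.019,0.082,0.108],"fingers": 0.58}
    - {"dp": [-0.875,0.378,0],"angular": [-0.022,0.095,0.126],"fingers": 0.58}
    - {"dp": [-1,0.432,0],"angular": [-0.025,0.109,0.143],"fingers": 0.58}

```text
time: 5.3
tool_pos: [452.1, -204.4, 330.3]
tcp_rot: [-180.0, -20.0, 58.1]
ft_force: [0.2, -0.2, -0.1]
finger_gap: 36.1
grip_force: 0.0
```

```bash
python3 -c "
from plan import *
s=sense();print(s['time'],s['joint_pos'],s['finger_gap'])
plan([(475,-228,180,58,40),(485,-212,40,58,40),(489,-205,12,58,40)])"
```

```text
5.3 [-44.73991374  -9.97413795  94.5043386   19.79114896  99.52261052
 -10.2077368 ] 36.10506471212053
(475, -228, 180, 58, 40) dp [-0.295, 0.16, 0.693] ang [-0.0003, 0.1109, 0.0003]
(485, -212, 40, 58, 40) dp [-0.378, 0.0, 0.597] ang [0.0, 0.0, 0.0]
(489, -205, 12, 58, 40) dp [-0.059, -0.002, 0.133] ang [0.0, 0.0, 0.0]
```

Call:
step_arm:
  targets:
    - {"dp": [-0.04,0.02,0.087],"angular": [0,0.014,0],"fingers": 0.58}
    - {"dp": [-0.074,0.04,0.173],"angular": [0,0.028,0],"fingers": 0.58}
    - {"dp": [-0.11,0.06,0.26],"angular": [0,0.042,0],"fingers": 0.58}
    - {"dp": [-0.147,0.08,0.346],"angular": [0,0.055,0],"fingers": 0.58}
    - {"dp": [-0.184,0.1,0.433],"angular": [0,0.069,0],"fingers": 0.58}
    - {"dp": [-0.221,0.12,0.52],"angular": [0,0.083,0],"fingers": 0.58}
    - {"dp": [-0.258,0.14,0.606],"angular": [0,0.097,0],"fingers": 0.58}
    - {"dp": [-0.295,0.16,0.693],"angular": [0,0.111,0],"fingers": 0.58}

```text
time: 6.3
tool_pos: [474.8, -227.4, 179.2]
tcp_rot: [180.0, -40.0, 58.2]
ft_force: [0.4, -0.1, -0.8]
finger_gap: 36.0
grip_force: 0.0
```

Call:
step_arm:
  targets:
    - {"dp": [-0.047,0,0.075],"fingers": 0.58}
    - {"dp": [-0.095,0,0.15],"fingers": 0.58}
    - {"dp": [-0.142,0,0.224],"fingers": 0.58}
    - {"dp": [-0.19,0,0.3],"fingers": 0.58}
    - {"dp": [-0.237,0,0.373],"fingers": 0.58}
    - {"dp": [-0.284,0,0.448],"fingers": 0.58}
    - {"dp": [-0.331,0,0.523],"fingers": 0.58}
    - {"dp": [-0.378,0,0.597],"fingers": 0.58}

```text
validation failed for argument at $.ta...
```

```bash
python3 - <<'E'
from plan import *
s=sense();print(s['time'],s['tool_pos'],s['tcp_rot'],s['joint_pos'])
w=snapshot('scene')[150:390,190:510]; v=snapshot('wrist')
cv2.imwrite('pics/near.png',np.hstack([cv2.resize(w,(400,300)),cv2.resize(v,(400,300))]))
plan([(489,-205,12,58,40)])
E
```

```text
6.3 [ 474.84807638 -227.44030912  179.22113184] [179.99784239 -39.99686908  58.18526841] [-55.85572775   6.44876939 101.16582198  35.95132168  91.01493734
 -29.47479012]
(489, -205, 12, 58, 40) dp [-0.429, 0.014, 0.716] ang [-0.0019, -0.0003, -0.0006]
```

View pics/near.png

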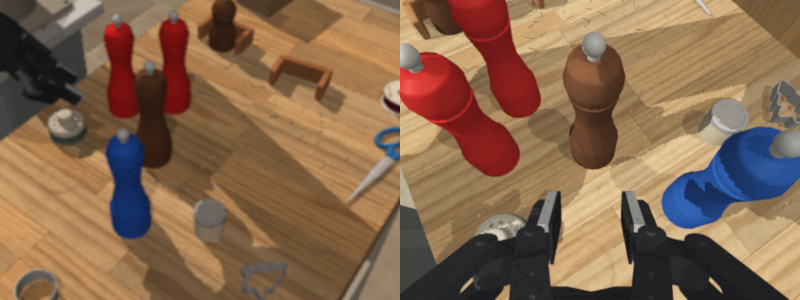

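The wrist view shows the brown mill at (593,100), centred between the fingers (mid column about 593) with a clear way down. Descending now.

Call:
step_arm:
  targets:
    - {"dp": [-0.047,0,0.075],"angular": [0,0,0],"fingers": 0.58}
    - {"dp": [-0.095,0,0.15],"angular": [0,0,0],"fingers": 0.58}
    - {"dp": [-0.142,0,0.224],"angular": [0,0,0],"fingers": 0.58}
    - {"dp": [-0.19,0,0.3],"angular": [0,0,0],"fingers": 0.58}
    - {"dp": [-0.237,0.003,0.373],"angular": [0,0,0],"fingers": 0.58}
    - {"dp": [-0.284,0.006,0.448],"angular": [0,0,0],"fingers": 0.58}
    - {"dp": [-0.331,0.01,0.523],"angular": [0,0,0],"fingers": 0.58}
    - {"dp": [-0.378,0.014,0.597],"angular": [0,0,0],"fingers": 0.58}

```text
time: 7.4
tool_pos: [487.0, -212.6, 38.4]
tcp_rot: [-180.0, -39.9, 58.2]
ft_force: [-0.2, -1.1, 0.4]
finger_gap: 36.2
grip_force: 0.0
```

```bash
python3 - <<'E'
from plan import *
s=sense();print(s['time'],s['tool_pos'],s['tcp_rot'])
plan([(489,-205,12.5,58.2,40)])
# push direction geometry
for g in (80,60,40,35,30): print(g,(np.array([532.5,-135.5])-g*np.array([np.cos(np.radians(58.2)),np.sin(np.radians(58.2))])).round(1))
E
```

```text
7.4 [ 487.02162935 -212.59856815   38.36204852] [-179.95965027  -39.93729706   58.16719563]
(489, -205, 12.5, 58.2, 40) dp [-0.054, -0.012, 0.123] ang [-0.0001, 0.0003, -0.0001]
80 [ 490.3 -203.5]
60 [ 500.9 -186.5]
40 [ 511.4 -169.5]
35 [ 514.1 -165.2]
30 [ 516.7 -161. ]
```

Call:
step_arm:
  targets:
    - {"dp": [-0.009,-0.002,0.02],"angular": [0,0,0],"fingers": 0.58}
    - {"dp": [-0.018,-0.004,0.041],"angular": [0,0,0],"fingers": 0.58}
    - {"dp": [-0.027,-0.006,0.062],"angular": [0,0,0],"fingers": 0.58}
    - {"dp": [-0.036,-0.008,0.082],"angular": [0,0,0],"fingers": 0.58}
    - {"dp": [-0.045,-0.01,0.103],"angular": [0,0,0],"fingers": 0.58}
    - {"dp": [-0.054,-0.012,0.123],"angular": [0,0,0],"fingers": 0.58}
    - {"dp": [-0.054,-0.012,0.123],"angular": [0,0,0],"fingers": 0.58}
    - {"dp": [-0.054,-0.012,0.123],"angular": [0,0,0],"fingers": 0.58}

```text
time: 8.4
tool_pos: [488.9, -205.1, 13.9]
tcp_rot: [-180.0, -39.9, 58.2]
ft_force: [-0.0, -0.2, -0.3]
finger_gap: 35.7
grip_force: 0.0
```

```bash
python3 - <<'E'
from plan import *
s=sense();print(s['time'],s['tool_pos'],s['ft_force'])
snapshot('top');snapshot('scene');
from fit import *
ms={c:(lambda m:m)(pick(c,'pepper_mill',at)) for c,at in(('scene',(312,245)),('top',(333,232)))}
ms={c:m for c,m in ms.items() if m is not None}
print(list(ms),fit(mill,ms,(532,-135),(8,8)))
v=snapshot('wrist'); cv2.imwrite('pics/w2.png',v)
for g in (40,32): plan([tuple(np.r_[np.array([532.5,-135.5])-g*np.array([np.cos(np.radians(58.2)),np.sin(np.radians(58.2))]),12.5,58.2,40])])
E
```

```text
8.4 [ 488.87275034 -205.11631781   13.86721441] [-0.04611357 -0.1740194  -0.30270224]
['scene', 'top'] (array([ 532.21025208, -135.30821107]), np.float64(0.08894677099106019))
(np.float64(511.4217681801329), np.float64(-169.49570771947455), np.float64(12.5), np.float64(58.2), np.float64(40.0)) dp [0.157, 0.002, 0.141] ang [-0.0, 0.0004, -0.0001]
(np.float64(515.6374145441064), np.float64(-162.69656617557965), np.float64(12.5), np.float64(58.2), np.float64(40.0)) dp [0.188, 0.002, 0.167] ang [-0.0, 0.0004, -0.0001]
```

View pics/w2.png

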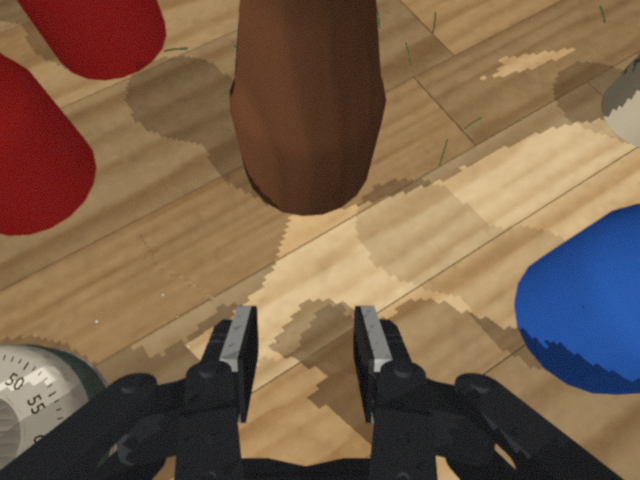

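Fingers are at (235..380, 340) and the mill foot is centred ahead at (308,205); the timer and blue mill are clear at the sides. Closing to contact.

Call:
step_arm:
  targets:
    - {"dp": [0.027,0,0.025],"angular": [0,0,0],"fingers": 0.58}
    - {"dp": [0.054,0,0.05],"angular": [0,0,0],"fingers": 0.58}
    - {"dp": [0.081,0,0.074],"angular": [0,0,0],"fingers": 0.58}
    - {"dp": [0.108,0,0.098],"angular": [0,0,0],"fingers": 0.58}
    - {"dp": [0.13,0.001,0.118],"angular": [0,0,0],"fingers": 0.58}
    - {"dp": [0.15,0.002,0.135],"angular": [0,0,0],"fingers": 0.58}
    - {"dp": [0.17,0.002,0.152],"angular": [0,0,0],"fingers": 0.58}
    - {"dp": [0.188,0.002,0.167],"angular": [0,0,0],"fingers": 0.58}

```text
time: 9.65
tool_pos: [515.8, -162.3, 12.3]
tcp_rot: [-180.0, -39.9, 58.2]
ft_force: [-0.7, 0.3, 0.2]
finger_gap: 35.7
grip_force: 0.0
```

```bash
cat > look.py <<'E'
from plan import *
from fit import *
def look(v0,name=None):
    s=sense();print(s['time'],np.round(s['tool_pos'],1),np.round(s['tcp_rot'],1),np.round(s['ft_force'],1))
    ms={};ims=[]
    for c in('scene','top'):
        im=snapshot(c); ims.append(im)
        q=proj(c,[[v0[0],v0[1],100]])[0]
        m=pick(c,'pepper_mill',q)
        if m is not None: ms[c]=m
        q=q.astype(int); q=np.clip(q,[100,75],[540,405]); ims[-1]=cv2.resize(im[q[1]-75:q[1]+75,q[0]-100:q[0]+100],(400,300),interpolation=3)
    if name: cv2.imwrite(f'pics/{name}.png',np.hstack(ims))
    for q in [ms]+[{c:m} for c,m in ms.items()]: 
        if q: r=fit(mill,q,v0,(6,6)); print(list(q),r[0].round(1),round(r[1],3))
E
python3 -c "
from look import *
look((532,-135))
plan([(0,0,0,0,0)]) if 0 else None
"
```

```text
9.65 [ 515.8 -162.3   12.3] [-180.   -39.9   58.2] [-0.7  0.3  0.2]
['scene', 'top'] [ 532.8 -135.4] 0.091
['scene'] [ 532.7 -135.9] 0.119
['top'] [ 532.8 -135.1] 0.057
```

Call:
step_arm:
  targets:
    - {"dp": [0.011,0,0.01],"angular": [0,0,0],"fingers": 0.58}
    - {"dp": [0.025,0,0.021],"angular": [0,0,0],"fingers": 0.58}
    - {"dp": [0.042,0,0.035],"angular": [0,0,0],"fingers": 0.58}
    - {"dp": [0.061,0,0.051],"angular": [0,0,0],"fingers": 0.58}
    - {"dp": [0.081,0,0.068],"angular": [0,0,0],"fingers": 0.58}
    - {"dp": [0.101,0,0.085],"angular": [0,0,0],"fingers": 0.58}
    - {"dp": [0.12,0,0.101],"angular": [0,0,0],"fingers": 0.58}
    - {"dp": [0.137,0,0.115],"angular": [0,0,0],"fingers": 0.58}

```text
time: 10.85
tool_pos: [534.6, -131.8, 12.3]
tcp_rot: [-180.0, -39.9, 58.2]
ft_force: [-1.9, -2.5, -1.0]
finger_gap: 35.7
grip_force: 1.3
```

```bash
python3 -c "
from look import *
look((550,-107),'p1')
"
```

```text
10.85 [ 534.6 -131.8   12.3] [-180.   -39.9   58.2] [-1.9 -2.5 -1. ]
['scene'] [ 550.9 -107.7] 0.073
['scene'] [ 550.9 -107.7] 0.073
```

View pics/p1.png

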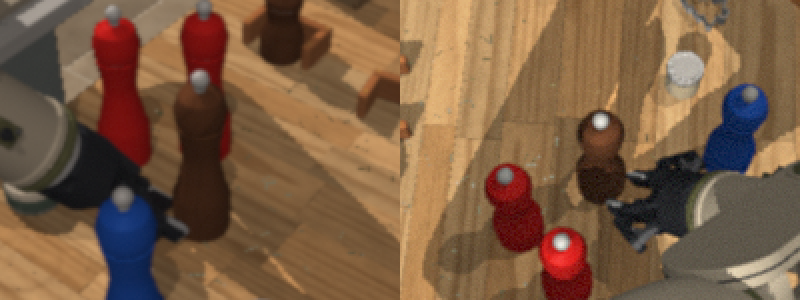

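Upright: the mill is at (200,150) in the scene half, cradled by both fingers, with about 3 N of push. Continuing.

Call:
step_arm:
  targets:
    - {"dp": [0.015,0,0.013],"angular": [0,0,0],"fingers": 0.58}
    - {"dp": [0.034,0,0.028],"angular": [0,0,0],"fingers": 0.58}
    - {"dp": [0.057,0,0.048],"angular": [0,0,0],"fingers": 0.58}
    - {"dp": [0.082,0,0.069],"angular": [0,0,0],"fingers": 0.58}
    - {"dp": [0.107,0,0.09],"angular": [0,0,0],"fingers": 0.58}
    - {"dp": [0.132,0,0.111],"angular": [0,0,0],"fingers": 0.58}
    - {"dp": [0.157,0,0.132],"angular": [0,0,0],"fingers": 0.58}
    - {"dp": [0.182,0,0.153],"angular": [0,0,0],"fingers": 0.58}

```text
time: 12.05
tool_pos: [559.8, -91.4, 12.2]
tcp_rot: [-180.0, -39.9, 58.2]
ft_force: [-2.3, -3.5, 0.5]
finger_gap: 35.9
grip_force: 1.8
```

Call:
step_arm:
  targets:
    - {"dp": [0.025,0,0.021],"angular": [0,0,0],"fingers": 0.58}
    - {"dp": [0.05,0,0.042],"angular": [0,0,0],"fingers": 0.58}
    - {"dp": [0.075,0,0.063],"angular": [0,0,0],"fingers": 0.58}
    - {"dp": [0.1,0,0.084],"angular": [0,0,0],"fingers": 0.58}
    - {"dp": [0.125,0,0.105],"angular": [0,0,0],"fingers": 0.58}
    - {"dp": [0.148,0,0.124],"angular": [0,0,0],"fingers": 0.58}
    - {"dp": [0.168,0,0.141],"angular": [0,0,0],"fingers": 0.58}
    - {"dp": [0.185,0,0.155],"angular": [0,0,0],"fingers": 0.58}

```text
time: 13.05
tool_pos: [585.1, -50.4, 12.1]
tcp_rot: [-180.0, -39.9, 58.2]
ft_force: [-2.9, -4.3, 1.5]
finger_gap: 36.0
grip_force: 2.0
```

```bash
python3 -c "
from look import *
s=sense();t=s['tool_pos'];b=np.radians(58.2);look((t[0]+29*np.cos(b),t[1]+29*np.sin(b)))
"
```

```text
13.05 [585.1 -50.4  12.1] [-180.   -39.9   58.2] [-2.9 -4.3  1.5]
['scene', 'top'] [600.1 -24.7] 0.094
['scene'] [600.6 -26.3] 0.087
['top'] [599.4 -25.1] 0.094
```

```bash
cat > arc.py <<'E'
from plan import *
def rows(path,off=29.2,z=12.2,n=8):
    "path: list of (x,y,b), one per row; chained calls"
    s=sense(); p=np.array(s['tool_pos']); R=Ro.from_euler('xyz',s['tcp_rot'],degrees=True)
    for k in range(0,len(path),n):
        print('call')
        for x,y,b in path[k:k+n]:
            q,Q=pose(x-off*np.cos(np.radians(b)),y-off*np.sin(np.radians(b)),z,b,40)
            print('{"dp": %s, "angular": %s, "fingers": 0.58},'%((R.inv().apply(q-p)/200).round(3).tolist(),((R.inv()*Q).as_rotvec(degrees=True)/180).round(4).tolist()))
        p,R=q,Q
E
python3 - <<'E'
from arc import *
m=np.array([600.3,-25.3]); rest=np.array([641,156.5]); yaw=8.9
d=np.array([-np.sin(np.radians(yaw)),np.cos(np.radians(yaw))])
I=rest-100*d; h=I-m; L=np.linalg.norm(h); h/=L; b0=np.degrees(np.arctan2(h[1],h[0])); b1=90+yaw; print(L,b0)
T=40; al=np.radians(b1-b0); Rr=T/np.tan(al/2); S1=L-T; S2=Rr*al
def at(s):
    if s<S1: return (*(m+s*h),b0)
    if s<S1+S2:
        f=(s-S1)/Rr; n=np.array([-h[1],h[0]]); c=m+S1*h+Rr*n
        return (*(c+Rr*(np.sin(f)*h-np.cos(f)*n)),b0+np.degrees(f))
    return (*(I+(T+s-S1-S2)*d),b1)
tot=S1+S2; N=24; v=np.ones(N); v[:2]=[.4,.7]; v[-3:]=[.8,.6,.4]; s=np.cumsum(v)/v.sum()*tot
print(tot,tot/v.sum()); rows([at(x) for x in s])
E
```

```text
100.22400822708445 55.912735588016986
136.43562937447246 6.2299374143594735
call
{"dp": [0.01, -0.006, 0.008], "angular": [-0.0084, 0.0002, 0.0096], "fingers": 0.58},
{"dp": [0.027, -0.005, 0.022], "angular": [-0.0084, 0.0002, 0.0096], "fingers": 0.58},
{"dp": [0.051, -0.004, 0.042], "angular": [-0.0084, 0.0002, 0.0096], "fingers": 0.58},
{"dp": [0.075, -0.003, 0.062], "angular": [-0.0084, 0.0002, 0.0096], "fingers": 0.58},
{"dp": [0.098, -0.001, 0.082], "angular": [-0.0084, 0.0002, 0.0096], "fingers": 0.58},
{"dp": [0.122, -0.0, 0.102], "angular": [-0.0084, 0.0002, 0.0096], "fingers": 0.58},
{"dp": [0.146, 0.001, 0.122], "angular": [-0.0084, 0.0002, 0.0096], "fingers": 0.58},
{"dp": [0.17, 0.002, 0.142], "angular": [-0.0084, 0.0002, 0.0096], "fingers": 0.58},
call
{"dp": [0.024, 0.0, 0.02], "angular": [0.0, 0.0, 0.0], "fingers": 0.58},
{"dp": [0.048, -0.0, 0.04], "angular": [0.0, 0.0, 0.0], "fingers": 0.58},
{"dp": [0.072, 0.004, 0.06], "angular": [0.0054, 0.0, -0.0065], "fingers": 0.58},
{"dp": [0.096, 0.011, 0.08], "angular": [0.018, 0.0, -0.0214], "fingers": 0.58},
{"dp": [0.12, 
[... 277 characters left out ...]
682, 0.0, -0.0813], "fingers": 0.58},
call
{"dp": [0.024, 0.008, 0.02], "angular": [0.0125, 0.0, -0.015], "fingers": 0.58},
{"dp": [0.048, 0.014, 0.041], "angular": [0.0251, 0.0, -0.0299], "fingers": 0.58},
{"dp": [0.073, 0.018, 0.061], "angular": [0.0376, 0.0, -0.0449], "fingers": 0.58},
{"dp": [0.098, 0.02, 0.082], "angular": [0.0502, 0.0, -0.0598], "fingers": 0.58},
{"dp": [0.123, 0.02, 0.103], "angular": [0.0627, 0.0, -0.0748], "fingers": 0.58},
{"dp": [0.143, 0.019, 0.12], "angular": [0.0728, 0.0, -0.0867], "fingers": 0.58},
{"dp": [0.157, 0.017, 0.132], "angular": [0.0803, 0.0, -0.0957], "fingers": 0.58},
{"dp": [0.167, 0.016, 0.14], "angular": [0.0853, 0.0, -0.1017], "fingers": 0.58},
```

Call:
step_arm:
  targets:
    - {"dp": [0.01,-0.001,0.008],"angular": [-0.002,0,0.0024],"fingers": 0.58}
    - {"dp": [0.027,-0.002,0.022],"angular": [-0.004,0,0.0048],"fingers": 0.58}
    - {"dp": [0.051,-0.003,0.042],"angular": [-0.006,0,0.0072],"fingers": 0.58}
    - {"dp": [0.075,-0.003,0.062],"angular": [-0.0084,0.0002,0.0096],"fingers": 0.58}
    - {"dp": [0.098,-0.001,0.082],"angular": [-0.0084,0.0002,0.0096],"fingers": 0.58}
    - {"dp": [0.122,0,0.102],"angular": [-0.0084,0.0002,0.0096],"fingers": 0.58}
    - {"dp": [0.146,0.001,0.122],"angular": [-0.0084,0.0002,0.0096],"fingers": 0.58}
    - {"dp": [0.17,0.002,0.142],"angular": [-0.0084,0.0002,0.0096],"fingers": 0.58}

```text
time: 14.25
tool_pos: [608.9, -12.9, 12.2]
tcp_rot: [180.0, -40.0, 55.9]
ft_force: [-0.6, -2.0, -1.6]
finger_gap: 36.0
grip_force: 1.4
```

Call:
step_arm:
  targets:
    - {"dp": [0.024,0,0.02],"angular": [0,0,0],"fingers": 0.58}
    - {"dp": [0.048,0,0.04],"angular": [0,0,0],"fingers": 0.58}
    - {"dp": [0.072,0.004,0.06],"angular": [0.0054,0,-0.0065],"fingers": 0.58}
    - {"dp": [0.096,0.011,0.08],"angular": [0.018,0,-0.0214],"fingers": 0.58}
    - {"dp": [0.12,0.016,0.101],"angular": [0.0305,0,-0.0364],"fingers": 0.58}
    - {"dp": [0.145,0.019,0.122],"angular": [0.0431,0,-0.0513],"fingers": 0.58}
    - {"dp": [0.17,0.021,0.143],"angular": [0.0556,0,-0.0663],"fingers": 0.58}
    - {"dp": [0.195,0.02,0.163],"angular": [0.0682,0,-0.0813],"fingers": 0.58}

```text
time: 15.25
tool_pos: [641.0, 26.6, 12.3]
tcp_rot: [180.0, -40.0, 75.2]
ft_force: [0.8, -3.5, -0.7]
finger_gap: 35.7
grip_force: 1.2
```

```bash
python3 -c "
from look import *
s=sense();t=s['tool_pos'];b=np.radians(s['tcp_rot'][2]);look((t[0]+29*np.cos(b),t[1]+29*np.sin(b)))
"
```

```text
15.25 [641.   26.6  12.3] [180.  -40.   75.2] [ 0.8 -3.5 -0.7]
['scene', 'top'] [648.  56.] 0.115
['scene'] [648.6  54.1] 0.151
['top'] [649.8  56.9] 0.072
```

Call:
step_arm:
  targets:
    - {"dp": [0.016,0.008,0.014],"angular": [0.0125,0,-0.015],"fingers": 0.58}
    - {"dp": [0.042,0.014,0.036],"angular": [0.0251,0,-0.0299],"fingers": 0.58}
    - {"dp": [0.07,0.018,0.059],"angular": [0.0376,0,-0.0449],"fingers": 0.58}
    - {"dp": [0.098,0.02,0.082],"angular": [0.0502,0,-0.0598],"fingers": 0.58}
    - {"dp": [0.123,0.02,0.103],"angular": [0.0627,0,-0.0748],"fingers": 0.58}
    - {"dp": [0.143,0.019,0.12],"angular": [0.0728,0,-0.0867],"fingers": 0.58}
    - {"dp": [0.157,0.017,0.132],"angular": [0.0803,0,-0.0957],"fingers": 0.58}
    - {"dp": [0.167,0.016,0.14],"angular": [0.0853,0,-0.1017],"fingers": 0.58}

```text
time: 16.45
tool_pos: [654.9, 68.0, 12.2]
tcp_rot: [180.0, -40.0, 99.0]
ft_force: [-0.2, -2.2, -0.5]
finger_gap: 35.7
grip_force: 1.2
```

```bash
python3 -c "
from look import *
s=sense();t=s['tool_pos'];b=np.radians(s['tcp_rot'][2]);look((t[0]+29*np.cos(b),t[1]+29*np.sin(b)))
w=snapshot('wrist');cv2.imwrite('pics/w3.png',w)
for c in ('scene','top'):
  at=proj(c,[[641,165,20]])[0]; m=pick(c,'empty_rest',at)
  if m is not None: print('rest',c,min((fit(rest,{c:m},(641,156.5,y),(4,4,.05)) for y in(.1,.16,.2)),key=lambda r:r[1]))
"
```

```text
16.45 [654.9  68.   12.2] [180. -40.  99.] [-0.2 -2.2 -0.5]
['scene', 'top'] [650.4  98.2] 0.456
['scene'] [646.  129.4] 0.661
['top'] [650.5  98.2] 0.24
rest scene (array([6.42049122e+02, 1.52963716e+02, 1.85667190e-01]), np.float64(0.5993460841134093))
rest top (array([6.40793792e+02, 1.55841778e+02, 1.38423092e-01]), np.float64(0.1034715146884021))
```

View pics/w3.png

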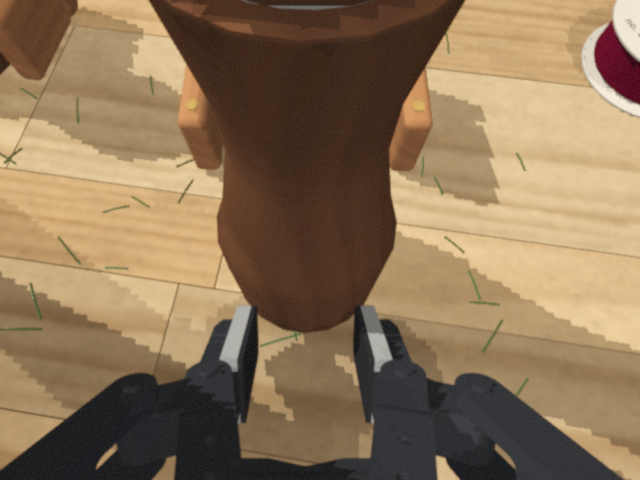

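The wrist view shows the rest's side boards at (200,120) and (410,120), symmetric about the mill (mid column about 307). It is aligned, so pushing in.

Call:
step_arm:
  targets:
    - {"dp": [0.012,0,0.01],"angular": [0,0,0],"fingers": 0.58}
    - {"dp": [0.03,0,0.025],"angular": [0,0,0],"fingers": 0.58}
    - {"dp": [0.052,0,0.044],"angular": [0,0,0],"fingers": 0.58}
    - {"dp": [0.075,0,0.063],"angular": [0,0,0],"fingers": 0.58}
    - {"dp": [0.098,0,0.082],"angular": [0,0,0],"fingers": 0.58}
    - {"dp": [0.12,0,0.101],"angular": [0,0,0],"fingers": 0.58}
    - {"dp": [0.138,0,0.116],"angular": [0,0,0],"fingers": 0.58}
    - {"dp": [0.153,0,0.128],"angular": [0,0,0],"fingers": 0.58}

```text
time: 17.8
tool_pos: [648.6, 107.6, 12.3]
tcp_rot: [180.0, -40.0, 98.9]
ft_force: [-0.3, -3.3, 0.3]
finger_gap: 35.6
grip_force: 1.5
```

Call:
step_arm:
  targets:
    - {"dp": [0.009,0,0.008],"angular": [0,0,0],"fingers": 0.58}
    - {"dp": [0.018,0,0.015],"angular": [0,0,0],"fingers": 0.58}
    - {"dp": [0.027,0,0.023],"angular": [0,0,0],"fingers": 0.58}
    - {"dp": [0.035,0,0.029],"angular": [0,0,0],"fingers": 0.58}
    - {"dp": [0.042,0,0.035],"angular": [0,0,0],"fingers": 0.58}
    - {"dp": [0.048,0,0.04],"angular": [0,0,0],"fingers": 0.58}
    - {"dp": [0.052,0,0.044],"angular": [0,0,0],"fingers": 0.58}
    - {"dp": [0.056,0,0.047],"angular": [0,0,0],"fingers": 0.58}

```text
time: 18.8
tool_pos: [646.4, 121.7, 12.3]
tcp_rot: [180.0, -40.0, 98.9]
ft_force: [0.8, -3.9, -0.1]
finger_gap: 36.0
grip_force: 1.5
```

```bash
python3 -c "
from look import *
s=sense();t=s['tool_pos'];b=np.radians(s['tcp_rot'][2]);c=(t[0]+29.2*np.cos(b),t[1]+29.2*np.sin(b));print(c);look(c)
w=snapshot('wrist');cv2.imwrite('pics/w4.png',w)
"
```

```text
(np.float64(641.9332897095359), np.float64(150.58719831172158))
18.8 [646.4 121.7  12.3] [180.  -40.   98.9] [ 0.8 -3.9 -0.1]
['scene', 'top'] [644.3 153.1] 0.52
['scene'] [635.3 189.6] 0.778
['top'] [645.8 154. ] 0.251
```

View pics/w4.png

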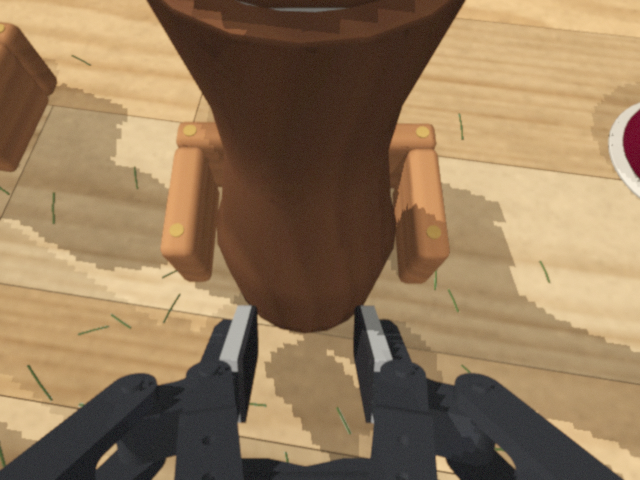

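The mill is inside both side boards, at (305,320), centred and about 6 mm short of the back board. Creeping on until the force rises.

Call:
step_arm:
  targets:
    - {"dp": [0.003,0,0.0025],"angular": [0,0,0],"fingers": 0.58}
    - {"dp": [0.006,0,0.005],"angular": [0,0,0],"fingers": 0.58}
    - {"dp": [0.009,0,0.0075],"angular": [0,0,0],"fingers": 0.58}
    - {"dp": [0.012,0,0.01],"angular": [0,0,0],"fingers": 0.58}
    - {"dp": [0.014,0,0.012],"angular": [0,0,0],"fingers": 0.58}
    - {"dp": [0.016,0,0.0135],"angular": [0,0,0],"fingers": 0.58}
    - {"dp": [0.018,0,0.015],"angular": [0,0,0],"fingers": 0.58}
    - {"dp": [0.019,0,0.016],"angular": [0,0,0],"fingers": 0.58}

```text
time: 20.05
tool_pos: [645.7, 126.7, 12.3]
tcp_rot: [180.0, -40.0, 98.9]
ft_force: [0.9, -3.5, 0.4]
finger_gap: 36.0
grip_force: 1.5
```

Call:
step_arm:
  targets:
    - {"dp": [0.001,0,0.0008],"angular": [0,0,0],"fingers": 0.58}
    - {"dp": [0.002,0,0.0016],"angular": [0,0,0],"fingers": 0.58}
    - {"dp": [0.003,0,0.0025],"angular": [0,0,0],"fingers": 0.58}
    - {"dp": [0.004,0,0.0033],"angular": [0,0,0],"fingers": 0.58}
    - {"dp": [0.005,0,0.0042],"angular": [0,0,0],"fingers": 0.58}
    - {"dp": [0.006,0,0.005],"angular": [0,0,0],"fingers": 0.58}
    - {"dp": [0.007,0,0.0059],"angular": [0,0,0],"fingers": 0.58}
    - {"dp": [0.0077,0,0.0065],"angular": [0,0,0],"fingers": 0.58}

```text
time: 21.05
tool_pos: [645.6, 127.7, 12.3]
tcp_rot: [180.0, -39.9, 98.9]
ft_force: [0.4, -8.6, 0.4]
finger_gap: 36.1
grip_force: 3.8
```

Call:
step_arm:
  targets:
    - {"dp": [0.001,0,0.0008],"angular": [0,0,0],"fingers": 0.58}
    - {"dp": [0.002,0,0.0016],"angular": [0,0,0],"fingers": 0.58}
    - {"dp": [0.003,0,0.0025],"angular": [0,0,0],"fingers": 0.58}
    - {"dp": [0.003,0,0.0025],"angular": [0,0,0],"fingers": 0.58}
    - {"dp": [0.003,0,0.0025],"angular": [0,0,0],"fingers": 0.58}
    - {"dp": [0.003,0,0.0025],"angular": [0,0,0],"fingers": 0.58}
    - {"dp": [0.003,0,0.0025],"angular": [0,0,0],"fingers": 0.58}
    - {"dp": [0.003,0,0.0025],"angular": [0,0,0],"fingers": 0.58}

```text
time: 22.05
tool_pos: [645.7, 127.9, 12.3]
tcp_rot: [180.0, -39.9, 98.9]
ft_force: [0.1, -11.1, 1.9]
finger_gap: 35.8
grip_force: 4.9
```

Firmly home: the force rises with no further travel. Backing straight out, slowly at first.

Call:
step_arm:
  targets:
    - {"dp": [-0.004,0,-0.0033],"angular": [0,0,0],"fingers": 0.58}
    - {"dp": [-0.012,0,-0.01],"angular": [0,0,0],"fingers": 0.58}
    - {"dp": [-0.03,0,-0.025],"angular": [0,0,0],"fingers": 0.58}
    - {"dp": [-0.06,0,-0.05],"angular": [0,0,0],"fingers": 0.58}
    - {"dp": [-0.1,0,-0.084],"angular": [0,0,0],"fingers": 0.58}
    - {"dp": [-0.14,0,-0.118],"angular": [0,0,0],"fingers": 0.58}
    - {"dp": [-0.18,0,-0.151],"angular": [0,0,0],"fingers": 0.58}
    - {"dp": [-0.2,0,-0.168],"angular": [0,0,0],"fingers": 0.58}

```text
time: 23.05
tool_pos: [653.6, 76.7, 12.4]
tcp_rot: [180.0, -40.0, 98.9]
ft_force: [-0.6, 0.3, 0.5]
finger_gap: 36.0
grip_force: 0.0
```

```bash
python3 -c "
from look import *
look((641,156.5),'end')
w=snapshot('wrist');e=cv2.imread('pics/end.png');cv2.imwrite('pics/end.png',np.vstack([e[:, :],np.hstack([cv2.resize(w,(400,300)),cv2.resize(snapshot('top')[100:340,180:500],(400,300))])]))
for c in ('scene','top'):
  m=(mill(c,(641,156.5))>.5); print(c,proj(c,[[641,156.5,200],[641,156.5,0]]).round(1).tolist())
"
```

```text
23.05 [653.6  76.7  12.4] [180.  -40.   98.9] [-0.6  0.3  0.5]
['scene', 'top'] [641.9 156.8] 0.232
['scene'] [641.9 155.8] 0.379
['top'] [642.5 156.8] 0.083
scene [[441.3, 145.9], [426.7, 219.9]]
top [[200.3, 157.3], [219.5, 196.0]]
```

View pics/end.png

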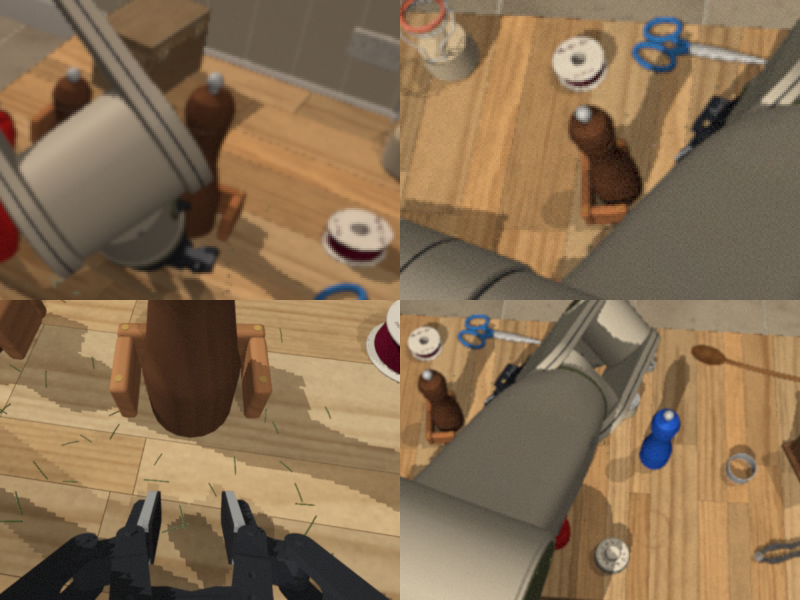

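The mill stands in the rest (wrist view (195,370)) between both boards, and the fingers are well clear. Raising the arm away to check the rest of the scene.

Call:
step_arm:
  targets:
    - {"dp": [0.02,0,-0.04],"angular": [0,0,0],"fingers": 0.58}
    - {"dp": [0.05,0,-0.1],"angular": [0,0,0],"fingers": 0.58}
    - {"dp": [0.09,0,-0.17],"angular": [0,0,0],"fingers": 0.58}
    - {"dp": [0.13,0,-0.25],"angular": [0,0,0],"fingers": 0.58}
    - {"dp": [0.18,0,-0.35],"angular": [0,0,0],"fingers": 0.58}
    - {"dp": [0.23,0,-0.45],"angular": [0,0,0],"fingers": 0.58}
    - {"dp": [0.28,0,-0.55],"angular": [0,0,0],"fingers": 0.58}
    - {"dp": [0.3,0,-0.6],"angular": [0,0,0],"fingers": 0.58}

```text
time: 24.35
tool_pos: [659.0, 46.3, 145.3]
tcp_rot: [179.8, -39.9, 99.0]
ft_force: [0.4, -0.5, -0.7]
finger_gap: 35.8
grip_force: 0.0
```

```bash
python3 -c "
from look import *
s=sense();print(s['time'],s['tool_pos'],s['ft_force'],np.abs(s['qd']).max())
a=snapshot('scene');b=snapshot('top');cv2.imwrite('pics/fin.png',np.hstack([cv2.resize(a,(400,300)),cv2.resize(b,(400,300))]))
for c in('scene','top'):
  for l in ['pepper_mill','salt_mill','spice_tin','timer','cutter_round']:
    for d in pinpoint(c,l): print(c,l,round(d['conf'],2),ray(c,d['at']).round(1))
"
```

```text
24.35 [659.01971819  46.32783607 145.26907007] [ 0.38662915 -0.53699211 -0.6564937 ] 6.666563042799068
scene pepper_mill 0.98 [ 588.9 -264.5]
scene pepper_mill 0.97 [425.8 -74.2]
scene pepper_mill 0.95 [481.3 -13.5]
scene pepper_mill 0.64 [632.3 155.6]
scene salt_mill 0.56 [447.1 198.9]
scene spice_tin 0.91 [ 688.6 -202.6]
scene spice_tin 0.47 [446.8 183.7]
scene timer 0.85 [ 381.6 -186.3]
scene cutter_round 0.69 [ 568.  -422.3]
top pepper_mill 0.91 [640.9 149. ]
top pepper_mill 0.6 [ 589.1 -262.3]
top pepper_mill 0.48 [424.7 -80.4]
top spice_tin 0.64 [ 687.7 -204.8]
top timer 0.72 [ 381.4 -189.4]
top timer 0.49 [ 561.7 -430.8]
top cutter_round 0.74 [ 562.7 -434.6]
```

View pics/fin.png

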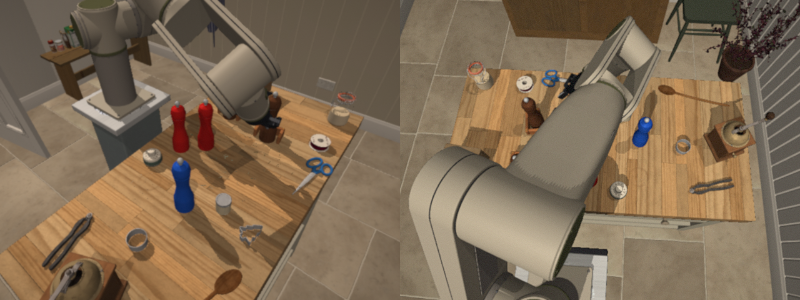

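All the other things stand where they were and the mill is in the rest. I let the arm settle, then hand in.

Call:
step_arm:
  targets:
    - {"dp": [0,0,0],"angular": [0,0,0],"fingers": 0.58}
    - {"dp": [0,0,0],"angular": [0,0,0],"fingers": 0.58}
    - {"dp": [0,0,0],"angular": [0,0,0],"fingers": 0.58}
    - {"dp": [0,0,0],"angular": [0,0,0],"fingers": 0.58}
    - {"dp": [0,0,0],"angular": [0,0,0],"fingers": 0.58}
    - {"dp": [0,0,0],"angular": [0,0,0],"fingers": 0.58}
    - {"dp": [0,0,0],"angular": [0,0,0],"fingers": 0.58}
    - {"dp": [0,0,0],"angular": [0,0,0],"fingers": 0.58}

```text
time: 25.95
tool_pos: [658.1, 47.1, 142.9]
tcp_rot: [180.0, -40.0, 98.9]
ft_force: [0.2, -0.3, -0.2]
finger_gap: 35.6
grip_force: 0.0
```

```bash
python3 -c "
from bench import *
print(hand_in())"
```

```text
the job is handed in; nothing more can be done
None
```

The brown pepper mill stands upright and fully home against the back board of the empty rest; nothing else was seen to move, and the job was handed in at about 26 s (no verdict was shown).

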